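# Make up a spacer pack to the scribed line

## Task

Make up a spacer pack in the slotted stacking gauge: on top of the metal disc that is already in it, add two of the discs from the bench so that the pack's top face comes level with the line scribed round the gauge's walls. Lower each disc flat onto the pack rather than letting it drop, leave the spare discs lying on the bench, and do not disturb the tape measure, pliers and timber block.

Things in the scene. Friction and masses are not known exactly. Their poses are not given: they have to be found in the camera images.
- gauge: fixed upright tube, open top, bore 57 mm, walls 5 mm, 62 mm high with flared lip, on a 92 mm square, 6 mm foot bored through: discs inside lie on the bench. Two opposite 40 mm wide slots face its +y and -y, from foot to top: fingers gripping a disc along the gauge's y pass down between the curved walls at +x and -x. Origin on the axis at bench height (inner floor), z up.
- gauge_line (a point): point on the gauge's axis at the height of the dark line scribed round its walls, 55 mm above the bench and the gauge's inner floor
- disc_10: plain turned aluminium disc, 52 mm across and 10 mm thick, both faces flat and alike, about 57 g, loose; grasp across its rim. Origin at its middle, 5 mm above its underside; z is its axis. One of the 10, 15 and 20 mm discs starts inside the gauge, lying on the bench at its bottom; all other discs lie flat on the bench.
- disc_15: plain turned aluminium disc, 52 mm across and 15 mm thick, both faces flat and alike, about 86 g, loose; grasp across its rim. Origin at its middle, 7.5 mm above its underside; z is its axis. One of the 10, 15 and 20 mm discs starts inside the gauge, lying on the bench at its bottom; all other discs lie flat on the bench.
- disc_20: plain turned aluminium disc, 52 mm across and 20 mm thick, both faces flat and alike, about 114 g, loose; grasp across its rim. Origin at its middle, 10 mm above its underside; z is its axis. One of the 10, 15 and 20 mm discs starts inside the gauge, lying on the bench at its bottom; all other discs lie flat on the bench.
- disc_25: plain turned aluminium disc, 52 mm across and 25 mm thick, both faces flat and alike, about 142 g, loose; grasp across its rim. Origin at its middle, 12.5 mm above its underside; z is its axis. One of the 10, 15 and 20 mm discs starts inside the gauge, lying on the bench at its bottom; all other discs lie flat on the bench.
- disc_30: plain turned aluminium disc, 52 mm across and 30 mm thick, both faces flat and alike, about 171 g, loose; grasp across its rim. Origin at its middle, 15 mm above its underside; z is its axis. One of the 10, 15 and 20 mm discs starts inside the gauge, lying on the bench at its bottom; all other discs lie flat on the bench.
- tape_measure_case: bystander: pocket tape measure, 64x95x33 mm, on the bench; origin at the centre of its underside; not to be disturbed
- pliers: bystander: pliers, 59x174x14 mm, on the bench; origin at the centre of the underside; not to be disturbed
- pine_block: bystander: small block of bare timber, 45x90x45 mm, lying on the bench; origin at the centre of the underside; not to be disturbed
Things that resemble listed ones, but are neither listed nor needed, are in the scene too. Leave any orange or turquoise look-alike of the disc_15 alone. Leave any orange look-alike of the disc_30 alone.

How it is judged:
On the way:
1. a second disc lies flat in the gauge on the first, released (((horizontal distance between disc_10 and gauge below 0.006 m and angle between the z axis of disc_10 and the z axis of gauge, either way round below 0.07 rad and z of disc_10 in the frame of gauge below 0.0525 m and distance of disc_10 from where it was at the start of the episode above 0.05 m and contact force between the fingers and disc_10 below 0.1 N and linear speed of disc_10 below 0.02 m/s) or (horizontal distance between disc_15 and gauge below 0.006 m and angle between the z axis of disc_15 and the z axis of gauge, either way round below 0.07 rad and z of disc_15 in the frame of gauge below 0.05 m and distance of disc_15 from where it was at the start of the episode above 0.05 m and contact force between the fingers and disc_15 below 0.1 N and linear speed of disc_15 below 0.02 m/s) or (horizontal distance between disc_20 and gauge below 0.006 m and angle between the z axis of disc_20 and the z axis of gauge, either way round below 0.07 rad and z of disc_20 in the frame of gauge below 0.0475 m and distance of disc_20 from where it was at the start of the episode above 0.05 m and contact force between the fingers and disc_20 below 0.1 N and linear speed of disc_20 below 0.02 m/s) or (horizontal distance between disc_25 and gauge below 0.006 m and angle between the z axis of disc_25 and the z axis of gauge, either way round below 0.07 rad and z of disc_25 in the frame of gauge below 0.045 m and distance of disc_25 from where it was at the start of the episode above 0.05 m and contact force between the fingers and disc_25 below 0.1 N and linear speed of disc_25 below 0.02 m/s) or (horizontal distance between disc_30 and gauge below 0.006 m and angle between the z axis of disc_30 and the z axis of gauge, either way round below 0.07 rad and z of disc_30 in the frame of gauge below 0.0425 m and distance of disc_30 from where it was at the start of the episode above 0.05 m and contact force between the fingers and disc_30 below 0.1 N and linear speed of disc_30 below 0.02 m/s))), for 0.2 s.
At the end, for the whole second after the job is handed in: Pack top level with the line (55 mm) within 2.5 mm; discs in the gauge flat (4 deg), within 6 mm of its axis, none above the line; the first disc still at the bottom (moved under 10 mm); spare discs flat on the bench over 70 mm from the axis; all released, at rest (((horizontal distance between disc_10 and gauge below 0.006 m and z of disc_10 in the frame of gauge above 0.0475 m) or (horizontal distance between disc_15 and gauge below 0.006 m and z of disc_15 in the frame of gauge above 0.045 m) or (horizontal distance between disc_20 and gauge below 0.006 m and z of disc_20 in the frame of gauge above 0.0425 m) or (horizontal distance between disc_25 and gauge below 0.006 m and z of disc_25 in the frame of gauge above 0.04 m) or (horizontal distance between disc_30 and gauge below 0.006 m and z of disc_30 in the frame of gauge above 0.0375 m)) and ((horizontal distance between disc_10 and gauge below 0.006 m and distance of disc_10 from where it was at the start of the episode below 0.01 m) or (horizontal distance between disc_15 and gauge below 0.006 m and distance of disc_15 from where it was at the start of the episode below 0.01 m) or (horizontal distance between disc_20 and gauge below 0.006 m and distance of disc_20 from where it was at the start of the episode below 0.01 m)) and (horizontal distance between disc_10 and gauge below 0.006 m or (horizontal distance between disc_10 and gauge above 0.07 m and height (world z) of disc_10 below 0.009 m)) and (horizontal distance between disc_15 and gauge below 0.006 m or (horizontal distance between disc_15 and gauge above 0.07 m and height (world z) of disc_15 below 0.0115 m)) and (horizontal distance between disc_20 and gauge below 0.006 m or (horizontal distance between disc_20 and gauge above 0.07 m and height (world z) of disc_20 below 0.014 m)) and (horizontal distance between disc_25 and gauge below 0.006 m or (horizontal distance between disc_25 and gauge above 0.07 m and height (world z) of disc_25 below 0.0165 m)) and (horizontal distance between disc_30 and gauge below 0.006 m or (horizontal distance between disc_30 and gauge above 0.07 m and height (world z) of disc_30 below 0.019 m)) and z of disc_10 in the frame of gauge below 0.0525 m and z of disc_15 in the frame of gauge below 0.05 m and z of disc_20 in the frame of gauge below 0.0475 m and z of disc_25 in the frame of gauge below 0.045 m and z of disc_30 in the frame of gauge below 0.0425 m and angle between the z axis of each of disc_10, disc_15, disc_20, disc_25, disc_30 and the z axis of gauge, either way round below 0.07 rad and linear speed of each of disc_10, disc_15, disc_20, disc_25, disc_30 below 0.02 m/s); the robot touches nothing.
It fails at once if a disc is dropped into the gauge (falls faster than 0.6 m/s in it) ((horizontal distance between disc_10 and gauge below 0.01 m and height (world z) of disc_10 below 0.075 m and linear speed of disc_10 above 0.6 m/s) or (horizontal distance between disc_15 and gauge below 0.01 m and height (world z) of disc_15 below 0.075 m and linear speed of disc_15 above 0.6 m/s) or (horizontal distance between disc_20 and gauge below 0.01 m and height (world z) of disc_20 below 0.075 m and linear speed of disc_20 above 0.6 m/s) or (horizontal distance between disc_25 and gauge below 0.01 m and height (world z) of disc_25 below 0.075 m and linear speed of disc_25 above 0.6 m/s) or (horizontal distance between disc_30 and gauge below 0.01 m and height (world z) of disc_30 below 0.075 m and linear speed of disc_30 above 0.6 m/s)).
It fails at once if the tape measure, pliers or timber block is moved over 20 mm (distance of any of tape_measure_case, pliers, pine_block from where it was at the start of the episode above 0.02 m).
It also fails if it takes over 58 s, if anything falls off the work surface, if the arm or the gripper's body presses on something with over 40 N, if the wrist force passes 120 N, or if a joint passes its speed limit or range.

## Robot

A 7-joint arm with a two-finger parallel gripper is mounted at the origin on a cart in front of the work surface, level with it; the furniture and walls round the work are solid. World frame = base frame: x ahead of the robot, y to its left, z up, the work surface at z = 0. Lengths are in m, angles in rad, forces in N, time in s.
With the tool pointing down it reaches from about 0.4 to 0.85 m from the base axis. Payload 10.4 kg.
Tool frame: the origin (TCP) lies at the very end of the fingers, on their centre line; the grasp point (between the pads) lies 19 mm behind it; z points along the fingers, y is the direction in which the jaws open and shut (so a half turn about z gives the same grasp; the last joint's range is limited). The gripper opens to 87 mm and grips with 3 to 60 N. Pads are 19 mm wide; open, the fingers measure 117 mm over their backs; the gripper's body (75 mm by 190 mm) begins 51 mm behind the grasp point.
Start: joints at [-1.354, 0.332, -0.065, 1.46, 0.022, 1.35, -0.088], TCP at [0.148, 0.607, 0.223] pointing down, gripper open.
Joint ranges: [-2.6, 2.6], [-0.5, 2.12], [-1.47, 1.34], [0.16, 2.42], [-1.27, 4.41], [0.06, 2.06], [-2.6, 2.6]. Speed limits (rad/s): [2.22, 2.22, 2.79, 2.79, 3.14, 3.14, 3.14].

## Interface

Orientations are given as a unit quaternion [x, y, z, w].
In Python, from bench import read_state, imaging, r gives the robot as it stands. The module is installed in compiled form; this text tells all that it offers.
- The arm moves only by the tool move_arm, never from a script. Its argument "series" is a list of rows, each a list of 4 numbers: the shift along the tool's x, y, z in m, then the turn about the tool's z in rad. In form: [[x, y, z, roll], ...]. A call has 1 to 20 rows; each row is the pose to reach, as a shift and turn from the pose commanded when the call began, along the tool's axes at that moment; what a row does not reach only later rows make up. A row lasts 1/10 s, in which the tool goes at most 50 mm and 8.59 degrees, less where a joint would pass 70% of its speed; a pose out of reach is approached as far as the arm can. A call with a gripper value outside its range is refused whole. "claw" is the gripper's target within -1 to 1 (fully open at 1, half-way at 0, shut at -1), set as the call begins (left out, the last holds). The fingers move at their own pace and stop on an object; "newtons" is the grip in N (left out, the last holds). Time passes only in rows, so rows that repeat a pose let the fingers close. It gives the time, the measured TCP pose, the force and the opening at its end, in the units of the state.
- read_state(): the state, without advancing time (a new reading comes with each control period).
- imaging.camera(name): name is "scene" or "top" or "wrist"; returns (picture, depth): 420x560x3 uint8, red, green, blue; 420x560 float32, m along the optical axis (not along the pixel's ray), 0 where there is no reading.
- imaging.get_calibration(name): a dict with "camera_matrix" (3x3 intrinsics, pixels), "R" (3x3) and "t" (3): a world point X has camera coordinates R X + t. Camera axes: x right, y down, z forward; pixel columns grow to the right and rows downward; lengths in m; the calibration is good to about 2 mm. A picture is of the moment at which its call begins: read the wrist's pose just before it. get_calibration takes no time and is no camera call; for the wrist camera it gives the pose at the moment of the call.
- r.close_job(): hands the job in, once; it reports no verdict.
The state is a dict: "time": time; "joint_positions": joint angles; "joint_vel": joint speeds; "joint_torque": joint torques, N m; "ee_pos": TCP position; "eef_rot": TCP orientation; "ft_force": force on the tool from outside, world axes, zero at the start; "torque": the same for the moment, N m; "width": finger opening in m.
Only numpy, scipy, OpenCV 4.12 (cv2) and the standard library are available. Lean on these libraries where they do the work, as an engineer would, in place of code of your own. Each camera call takes 0.05 s, during which the arm holds its last target.

## Working session

There is one attempt and no reset: what is moved stays moved. The work goes in short steps, Python scripts to look and compute and a tool call to move; the robot and the scene stay as the last step left them, time stands still between calls to the robot, and variables do not carry over. Pictures are saved under pics/ and viewed, and the job is handed in when it is done.

Besides the shell and the picture viewer there is one more tool, called after "Call:" in YAML: its name, and indented under it one key for each argument. move_arm: Moves the arm, as the interface text tells. Its arguments: {"type":"object","properties":{"series":{"type":"array","items":{"type":"array","items":{"type":"number"}}},"claw":{"type":"number"},"newtons":{"type":"number"}},"required":["series"]}

```bash
mkdir -p pics; python3 - <<'E'
from bench import read_state, imaging, r
import cv2, numpy as np
s=read_state(); print({k:np.round(v,4).tolist() for k,v in s.items()})
for n in("scene","top","wrist"):
    p,d=imaging.camera(n); cv2.imwrite(f"pics/{n}0.png",p[:,:,::-1]); np.savez(f"pics/{n}0.npz",p=p,d=d)
    c=imaging.get_calibration(n); print(n,{k:np.round(v,4).tolist() for k,v in c.items()})
E
```

```text
{'time': 0.0, 'joint_positions': [-1.3536, 0.3328, -0.0647, 1.461, 0.0216, 1.3499, -0.0885], 'joint_vel': [0.0004, -0.0021, 0.0018, -0.0007, 0.0011, -0.0015, 0.0004], 'joint_torque': [0.0003, -62.3261, 0.0248, -38.9894, -0.0613, 0.0398, 0.0002], 'ee_pos': [0.1484, 0.6067, 0.2218], 'eef_rot': [0.1196, 0.9928, -0.0007, -0.0], 'ft_force': [-0.0974, -0.5768, 0.8048], 'torque': [-0.0209, 0.0362, 0.0365], 'width': 0.087}
scene {'camera_matrix': [[414.0858, 0.0, 274.5546], [0.0, 414.0858, 206.3302], [0.0, 0.0, 1.0]], 'R': [[0.8398, -0.5425, -0.0185], [-0.3157, -0.4604, -0.8297], [0.4416, 0.7027, -0.5579]], 't': [-0.5657, 0.158, 0.9204]}
top {'camera_matrix': [[426.6492, 0.0, 283.1164], [0.0, 426.6492, 214.7428], [0.0, 0.0, 1.0]], 'R': [[0.046, -0.9989, 0.0064], [-0.9784, -0.0464, -0.2014], [0.2015, 0.003, -0.9795]], 't': [-0.2072, 0.5549, 0.8967]}
wrist {'camera_matrix': [[319.3715, 0.0, 285.4074], [0.0, 319.3715, 208.2938], [0.0, 0.0, 1.0]], 'R': [[0.2381, 0.9712, 0.0006], [0.9264, -0.2272, 0.3004], [0.2919, -0.071, -0.9538]], 't': [-0.6255, -0.0347, 0.3912]}
```

View pics/scene0.png

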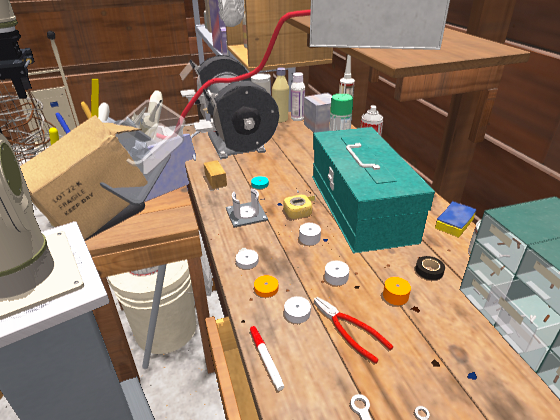

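View pics/top0.png

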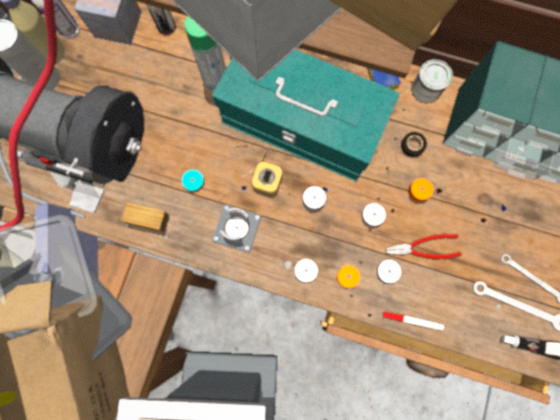

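View pics/wrist0.png

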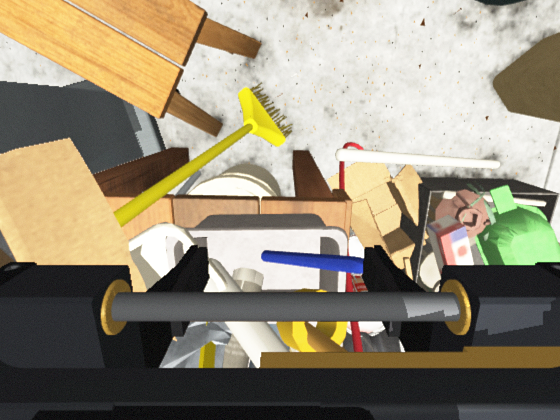

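The scene view shows four bare-metal discs at (246,259), (310,233), (336,272) and (297,310). In the top view they are at (306,270), (314,197), (374,214) and (389,271). The coloured look-alikes are orange at top (348,276) and (422,189), and turquoise at (193,180); I'll leave those alone. The gauge is at top (236,228). Next I'll measure the heights.

```bash
cat > h.py <<'E'
import numpy as np, cv2
from bench import imaging
def pts(n,d):
    c=imaging.get_calibration(n); K=c["camera_matrix"]; R=np.array(c["R"]); t=np.array(c["t"])
    v,u=np.mgrid[:d.shape[0],:d.shape[1]]
    P=np.stack([(u-K[0][2])/K[0][0]*d,(v-K[1][2])/K[1][1]*d,d],-1)
    return (P-t)@R   # R^T (P-t)
def ray(n,u,v,z):
    c=imaging.get_calibration(n); K=c["camera_matrix"]; R=np.array(c["R"]); t=np.array(c["t"])
    o=-R.T@t; w=R.T@np.array([(u-K[0][2])/K[0][0],(v-K[1][2])/K[1][1],1.])
    return o+w*(z-o[2])/w[2]
E
python3 - <<'E'
from h import *
for n,L in(("top",[(306,270),(314,197),(374,214),(389,271),(348,276),(422,189),(193,180),(236,229)]),("scene",[(246,257),(310,231),(336,270),(297,307)])):
    f=np.load(f"pics/{n}0.npz"); d=f["d"]; p=f["p"]; W=pts(n,d)
    for u,v in L:
        w=W[v-3:v+4,u-3:u+4].reshape(-1,3); 
        # bench level near: ring
        a,b=np.mgrid[:420,:560]; rr=np.hypot(b-u,a-v); ring=W[(rr>17)&(rr<24)][:,2]
        print(n,u,v,np.round(np.median(w,0),4),"sd",np.round(w[:,2].std(),4),"bench",np.round(np.median(ring),4),p[v,u])
    if n=="top":
        hsv=cv2.cvtColor(p,cv2.COLOR_RGB2HSV); 
        for u,v in L[:4]:
            z=np.median(W[v-3:v+4,u-3:u+4,2])
            m=(hsv[...,1]<60)&(hsv[...,2]>150); m=m.astype(np.uint8); m2=np.zeros_like(m); m2[v-18:v+19,u-18:u+19]=m[v-18:v+19,u-18:u+19]
            k,l,s,ce=cv2.connectedComponentsWithStats(m2); i=l[v,u]; 
            print(u,v,s[i],ce[i], np.round(ray("top",*ce[i],z),4))
img=np.load("pics/top0.npz")["p"][:,:,::-1]
cv2.imwrite("pics/topcrop.png",cv2.resize(img[160:300,170:430],None,fx=3,fy=3,interpolation=cv2.INTER_CUBIC))
img=np.load("pics/scene0.npz")["p"][:,:,::-1]
cv2.imwrite("pics/scenecrop.png",cv2.resize(img[150:340,190:390],None,fx=3,fy=3,interpolation=cv2.INTER_CUBIC))
E
```

```text
top 306 270 [ 0.4469 -0.239   0.0132] sd 0.0017 bench -0.0013 [213 212 209]
top 314 197 [ 0.6153 -0.2507  0.0292] sd 0.0018 bench -0.0011 [211 210 210]
top 374 214 [ 0.5823 -0.3914  0.0243] sd 0.0016 bench -0.0011 [210 205 205]
top 389 271 [ 0.453  -0.427   0.0198] sd 0.1375 bench -0.001 [204 200 198]
top 348 276 [ 0.4378 -0.3349  0.0137] sd 0.0017 bench -0.0012 [214 165 138]
top 422 189 [ 0.6471 -0.5019  0.0293] sd 0.0017 bench -0.0011 [225 156 120]
top 193 180 [0.6469 0.037  0.0137] sd 0.0015 bench -0.0013 [107 212 208]
top 236 229 [ 0.5348 -0.0727  0.0078] sd 0.1391 bench 0.0035 [253 251 250]
306 270 [294 258  24  25 472] [305.68855932 270.24152542] [ 0.4463 -0.2383  0.0132]
314 197 [303 186  24  23 435] [314.08045977 197.0183908 ] [ 0.6151 -0.2509  0.0292]
374 214 [362 203  24  23 440] [373.68636364 213.97045455] [ 0.5825 -0.3906  0.0243]
389 271 [377 259  25  25 488] [388.95286885 270.9795082 ] [ 0.453  -0.4267  0.0198]
scene 246 257 [ 0.4432 -0.238   0.0154] sd 0.0011 bench 0.0003 [198 193 198]
scene 310 231 [ 0.6096 -0.2571  0.0299] sd 0.001 bench 0.0004 [255 255 255]
scene 336 270 [ 0.5763 -0.3935  0.0255] sd 0.0009 bench 0.0002 [255 255 255]
scene 297 307 [ 0.4492 -0.4286  0.0209] sd 0.0012 bench 0.0004 [188 183 186]
```

View pics/topcrop.png

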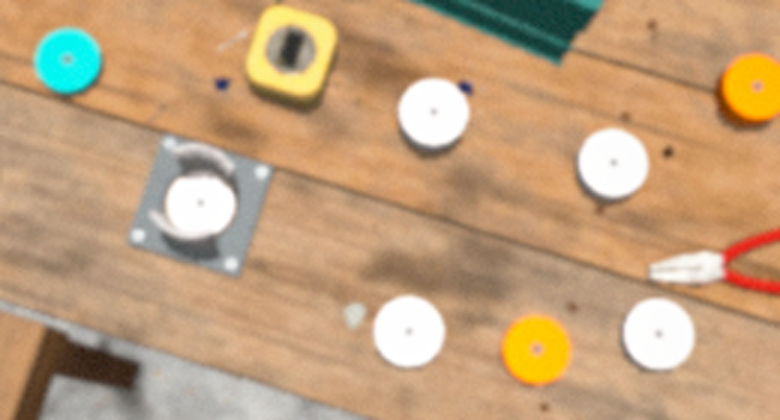

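View pics/scenecrop.png

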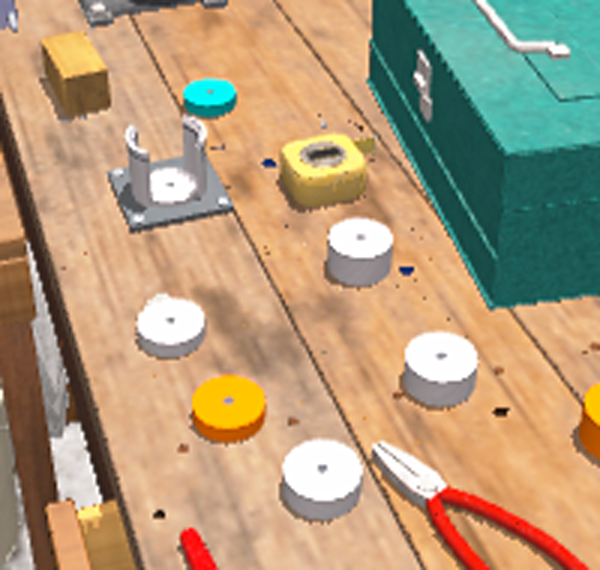

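```bash
python3 - <<'E'
from h import *
f=np.load("pics/top0.npz"); W=pts("top",f["d"]); ok=f["d"]>0
g=np.load("pics/scene0.npz"); W2=pts("scene",g["d"]); ok2=g["d"]>0
Q=np.vstack([W[ok],W2[ok2]])
a=np.array([.148,.607]); 
for s in np.arange(0,1.01,.1):
    c=a+(np.array([.535,-.073])-a)*s
    m=np.hypot(*(Q[:,:2]-c).T)<.13; print(np.round(c,2),m.sum(), np.round(np.sort(Q[m,2])[-3:],3) if m.any() else "")
# gauge bolts (crop -> px)
for z in (.006,):
    B=[np.array(ray("top",u/3+170-.33,v/3+160-.33,z)) for u,v in((168,143),(262,172),(232,265),(138,236))]
    print(np.round(B,4), np.round(np.mean(B,0),4)); e=(B[1]-B[0]+B[2]-B[3]); print("edge ang of -y-ish",np.degrees(np.arctan2(e[1],e[0])))
print("disc in gauge", ray("top",200/3+169.67,205/3+159.67,.01))
# points high around gauge
m=(np.hypot(W[...,0]-.535,W[...,1]+.07)<.06)
for lo,hi in((.045,.08),(.003,.015)):
    q=m&(W[...,2]>lo)&(W[...,2]<hi); print(lo,q.sum(),W[q].mean(0),W[q].min(0),W[q].max(0))
E
```

```text
[0.15 0.61] 2290 [0.484 0.485 0.486]
[0.19 0.54] 2339 [0.484 0.485 0.486]
[0.23 0.47] 3399 [0.484 0.485 0.486]
[0.26 0.4 ] 6050 [0.26  0.26  0.261]
[0.3  0.34] 20673 [0.221 0.221 0.222]
[0.34 0.27] 31871 [0.221 0.221 0.222]
[0.38 0.2 ] 32937 [0.22  0.221 0.222]
[0.42 0.13] 21143 [0.171 0.172 0.172]
[0.46 0.06] 15619 [0.065 0.065 0.066]
[ 0.5  -0.01] 14520 [0.065 0.065 0.066]
[ 0.54 -0.07] 13866 [0.065 0.065 0.066]
[[ 0.5859 -0.0444  0.006 ]
 [ 0.5661 -0.1198  0.006 ]
 [ 0.4918 -0.1009  0.006 ]
 [ 0.511  -0.0266  0.006 ]] [ 0.5387 -0.0729  0.006 ]
edge ang of -y-ish -104.58541757994435
disc in gauge [ 0.53693588 -0.07342123  0.01      ]
0.045 157 [ 0.54251427 -0.07419956  0.05880876] [ 0.50510293 -0.102029    0.04503161] [ 0.57390087 -0.04555744  0.06537421]
0.003 1068 [ 0.53595426 -0.07421866  0.00655519] [ 0.48477798 -0.1250488   0.00300222] [ 0.59030558 -0.01719375  0.01457379]
```

```bash
python3 - <<'E'
from h import *
f=np.load("pics/top0.npz"); W=pts("top",f["d"]); 
g=np.load("pics/scene0.npz"); W2=pts("scene",g["d"])
Q=np.vstack([W.reshape(-1,3),W2.reshape(-1,3)])
th=np.radians(75.5); jy=np.array([np.cos(th),np.sin(th)]); jx=np.array([-jy[1],jy[0]])
for nm,c in(("15",(.445,-.238)),("30",(.613,-.252)),("25",(.58,-.392)),("20",(.452,-.427)),("G",(.537,-.073))):
    r=Q[:,:2]-c; a=r@jx; b=r@jy
    m=(abs(a)<.075)&(abs(b)<.12)&(Q[:,2]>.06)&(Q[:,2]<.5); print(nm,"body zone >60mm:",m.sum(), (np.abs(a[m]).min(),np.abs(b[m]).min(),Q[m,2].max()) if m.any() else "")
    for s in(1,-1):
        m=(abs(a)<.016)&(s*b>.032)&(s*b<.1)&(Q[:,2]>.006); print("  finger lane side",s, m.sum(), np.round(np.percentile(s*b[m],[1,10]),4) if m.sum()>5 else "")
E
```

```text
15 body zone >60mm: 0 
  finger lane side 1 0 
  finger lane side -1 216 [0.073  0.0766]
30 body zone >60mm: 772 (np.float64(0.05659463870859785), np.float64(0.05320491297541466), np.float64(0.4999597643015883))
  finger lane side 1 216 [0.0327 0.0887]
  finger lane side -1 13 [0.0476 0.048 ]
25 body zone >60mm: 505 (np.float64(0.06675819123802894), np.float64(0.054112749609763255), np.float64(0.152084003823272))
  finger lane side 1 7 [0.0934 0.0936]
  finger lane side -1 0 
20 body zone >60mm: 0 
  finger lane side 1 32 [0.0711 0.0752]
  finger lane side -1 0 
G body zone >60mm: 124 (np.float64(0.02047348690605683), np.float64(0.0004067415394547024), np.float64(0.06597916993562195))
  finger lane side 1 26 [0.0328 0.0337]
  finger lane side -1 40 [0.033  0.0354]
```

Call:
move_arm:
  series:
    - [0,0,-0.05,0]
    - [0,0,-0.1,0]
    - [0,0,-0.14,0]
    - [0,0,-0.14,0]

```text
time: 0.55
ee_pos: [0.1486, 0.6085, 0.369]
eef_rot: [0.12, 0.993, 0.005, 0.0]
ft_force: [0.2, -0.4, -0.6]
width: 0.0871
```

Call:
move_arm:
  series:
    - [-0.02,-0.018,0,0]
    - [-0.055,-0.05,0,0]
    - [-0.09,-0.082,0,0]
    - [-0.125,-0.114,0,0]
    - [-0.16,-0.146,0,0]
    - [-0.195,-0.178,0,0]
    - [-0.23,-0.21,0,0]
    - [-0.265,-0.242,0,0]
    - [-0.3,-0.274,0,0]
    - [-0.335,-0.306,0,0]
    - [-0.37,-0.338,0,0]
    - [-0.405,-0.37,0,0]
    - [-0.44,-0.402,0,0]
    - [-0.475,-0.434,0,0]
    - [-0.51,-0.466,0,0]
    - [-0.545,-0.498,0.03,0]
    - [-0.58,-0.53,0.06,0]
    - [-0.61,-0.557,0.1,0]
    - [-0.622,-0.568,0.14,0]
    - [-0.622,-0.568,0.16,0]

```text
time: 2.55
ee_pos: [0.617, -0.0958, 0.1988]
eef_rot: [0.122, 0.993, -0.001, -0.002]
ft_force: [-0.6, 0.5, 0.1]
width: 0.0871
```

Call:
move_arm:
  series:
    - [0,0,0,0]
    - [0,0,0,0]
    - [0,0,0,0]

```text
time: 2.85
ee_pos: [0.6186, -0.0916, 0.2047]
eef_rot: [0.119, 0.993, 0.0, 0.001]
ft_force: [0.1, -0.3, 0.1]
width: 0.0871
```

```bash
python3 - <<'E'
from h import *
from bench import read_state
s=read_state(); c=imaging.get_calibration("wrist"); n="wrist"; p,d=imaging.camera(n); cv2.imwrite(f"pics/{n}1.png",p[:,:,::-1]); np.savez(f"pics/{n}1.npz",p=p,d=d,pos=s["ee_pos"],q=s["eef_rot"],**c)
print(s["time"],s["ee_pos"],s["eef_rot"],np.abs(s["joint_vel"]).max())
E
```

```text
2.85 [ 0.6185557  -0.09160531  0.20471632] [1.19040479e-01 9.92888361e-01 4.18758994e-04 1.37521054e-03] 0.009339037032356175
```

View pics/wrist1.png

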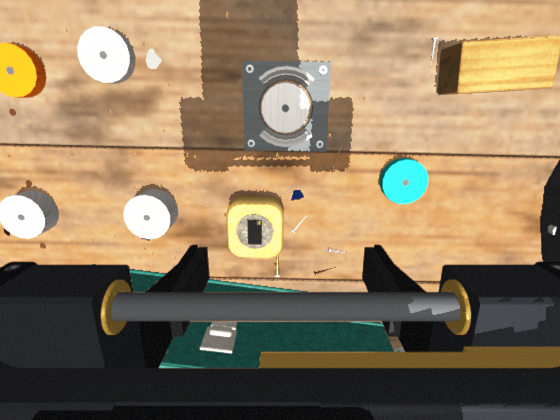

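The wrist view shows the gauge with disc_10 inside at (287,107) and bolts at (250,69), (324,69), (320,145) and (251,144). Disc_15 is at (105,54), disc_30 at (150,215) and the tape measure at (255,230). I'll refine these positions.

```bash
cat >> h.py <<'E'
def rayc(c,u,v,z):
    K=c["camera_matrix"]; R=np.array(c["R"]); t=np.array(c["t"])
    o=-R.T@t; w=R.T@np.array([(u-K[0][2])/K[0][0],(v-K[1][2])/K[1][1],1.])
    return o+w*(z-o[2])/w[2]
def ptsc(c,d):
    K=c["camera_matrix"]; v,u=np.mgrid[:d.shape[0],:d.shape[1]]
    return (np.stack([(u-K[0][2])/K[0][0]*d,(v-K[1][2])/K[1][1]*d,d],-1)-c["t"])@c["R"]
E
python3 - <<'E'
from h import *
f=np.load("pics/wrist1.npz"); p=f["p"]; W=ptsc(f,f["d"])
print("bench z",np.median(W[100:140,120:200,2]), "foot z",np.median(W[80:130,250:256,2]))
for nm,u,v,h in(("15",105,54,.015),("30",148,216,.03),("25",24,216,.025),("10",287,107,.01)):
    # top-face pixels by depth
    m=(abs(W[...,2]-np.median(W[v-4:v+5,u-4:u+5,2]))<.0035).astype(np.uint8)
    x0=max(0,u-40); m2=np.zeros_like(m); m2[max(0,v-40):v+40,x0:u+40]=m[max(0,v-40):v+40,x0:u+40]
    k,l,s,ce=cv2.connectedComponentsWithStats(m2,connectivity=4); i=l[v,u] 
    ct=max(cv2.findContours((l==i).astype(np.uint8),cv2.RETR_EXTERNAL,cv2.CHAIN_APPROX_NONE)[0],key=len)
    q=np.array([rayc(f,a,b,h)[:2] for a,b in ct[:,0]],np.float32)
    e=cv2.fitEllipse(q); print(nm,"zmed",W[v,u,2],s[i],"ellipse",np.round(e[0],4),np.round(e[1],4))
    # central dimple
    print("   dimple ray",np.round(rayc(f,u,v,h),4))
img=p[:,:,::-1]; cv2.imwrite("pics/g1.png",cv2.resize(img[50:165,230:345],None,fx=5,fy=5,interpolation=cv2.INTER_CUBIC))
cv2.imwrite("pics/d1.png",cv2.resize(img[10:250,0:200],None,fx=2.5,fy=2.5,interpolation=cv2.INTER_CUBIC))
E
```

```text
bench z -0.00041198151360908995 foot z 0.005837391281324149
15 zmed 0.013949842074839047 [  78   27   53   56 2309] ellipse [ 0.4459 -0.2352] [0.0505 0.0514]
   dimple ray [ 0.4452 -0.2337  0.015 ]
30 zmed 0.031141627423605465 [ 124  195   47   44 1613] ellipse [ 0.6138 -0.2479] [0.0503 0.0515]
   dimple ray [ 0.613  -0.2465  0.03  ]
25 zmed 0.02496270705403433 [   0  195   47   44 1601] ellipse [ 0.5813 -0.3868] [0.0502 0.0525]
   dimple ray [ 0.5809 -0.3847  0.025 ]
10 zmed 0.010306146163434098 [ 262   82   48   51 1896] ellipse [ 0.5379 -0.0711] [0.0501 0.0503]
   dimple ray [ 0.5374 -0.0689  0.01  ]
```

View pics/g1.png

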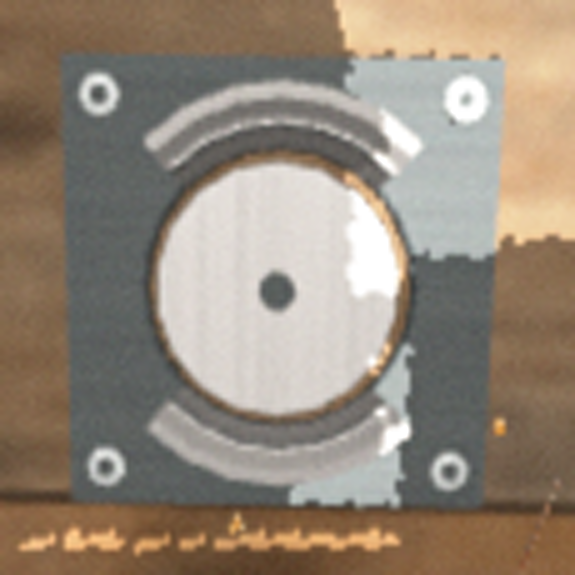

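View pics/d1.png

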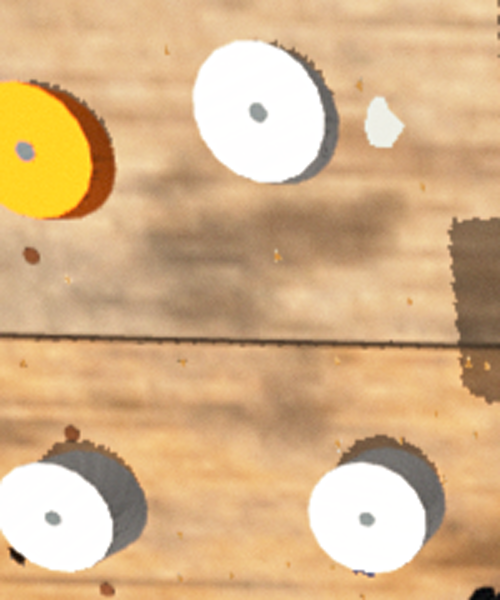

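```bash
python3 - <<'E'
from h import *
f=np.load("pics/wrist1.npz")
B=[rayc(f,u/5+230-.4,v/5+50-.4,.0065) for u,v in((98,95),(466,100),(450,470),(105,467))]
print(np.round(B,4),np.round(np.mean(B,0),4))
e=(B[1]-B[0]+B[2]-B[3]); g=(B[0]-B[3]+B[1]-B[2]); print(np.degrees(np.arctan2(e[1],e[0])),np.degrees(np.arctan2(g[1],g[0])), [np.linalg.norm(B[i]-B[(i+1)%4]) for i in range(4)])
from scipy.spatial.transform import Rotation as Ro
M=Ro.from_quat(f["q"]).as_matrix(); print(M, np.degrees(np.arctan2(M[1,1],M[0,1])))
for nm,t in(("15",(.4456,-.2345)),("30",(.6135,-.2472))):
  w=np.array([*t,.15])+np.array([.05,-.012,0])-f["pos"]; print(nm,M.T@w)
E
```

```text
[[ 0.4912 -0.098   0.0065]
 [ 0.5102 -0.024   0.0065]
 [ 0.5837 -0.0428  0.0065]
 [ 0.5648 -0.1171  0.0065]] [ 0.5375 -0.0704  0.0065]
75.68786290070274 165.56597122712913 [np.float64(0.07645116547096743), np.float64(0.0758300436012665), np.float64(0.0766388517789967), np.float64(0.076088147287432)]
[[-9.71654947e-01  2.36386659e-01  2.83055962e-03]
 [ 2.36388963e-01  9.71658378e-01  5.04150421e-04]
 [-2.63116254e-03  1.15897330e-03 -9.99995867e-01]] 76.32661493422715
15 [ 0.08299909 -0.17963322  0.05428997]
30 [-0.08314392 -0.15228396  0.05475882]
```

Call:
move_arm:
  series:
    - [0.02,-0.04,0.01,0]
    - [0.04,-0.08,0.02,0]
    - [0.06,-0.125,0.03,0]
    - [0.07,-0.16,0.04,0]
    - [0.075,-0.18,0.05,0]
    - [0.075,-0.18,0.05,0]
    - [0.075,-0.18,0.05,0]
    - [0.075,-0.18,0.05,0]
  claw: 0.7

```text
time: 3.7
ee_pos: [0.5036, -0.2479, 0.1535]
eef_rot: [0.118, 0.993, 0.0, 0.001]
ft_force: [0.4, -0.4, 0.3]
width: 0.0741
```

```bash
cat > look.py <<'E'
from h import *
import sys
from bench import read_state
from scipy.spatial.transform import Rotation as Ro
def look(k):
    s=read_state(); c=imaging.get_calibration("wrist"); p,d=imaging.camera("wrist"); cv2.imwrite(f"pics/wrist{k}.png",p[:,:,::-1]); np.savez(f"pics/wrist{k}.npz",p=p,d=d,pos=s["ee_pos"],q=s["eef_rot"],**c)
    M=Ro.from_quat(s["eef_rot"]).as_matrix()
    print(s["time"],np.round(s["ee_pos"],4),s["width"],"yaw",np.degrees(np.arctan2(M[1,1],M[0,1])),np.abs(s["joint_vel"]).max())
    return np.load(f"pics/wrist{k}.npz"),M
def disc(f,X,h):
    """project approx world X, find flat top, fit"""
    c=f["R"]@np.array(X)+f["t"]; K=f["camera_matrix"]; u,v=(K@(c/c[2]))[:2].round().astype(int); W=ptsc(f,f["d"])
    m=(abs(W[...,2]-h)<.0045)&(np.hypot(W[...,0]-X[0],W[...,1]-X[1])<.035)
    k,l,s,ce=cv2.connectedComponentsWithStats(m.astype(np.uint8),connectivity=4); i=1+s[1:,4].argmax()
    ct=max(cv2.findContours((l==i).astype(np.uint8),cv2.RETR_EXTERNAL,cv2.CHAIN_APPROX_NONE)[0],key=len)
    q=np.array([rayc(f,a,b,h)[:2] for a,b in ct[:,0]],np.float32); e=cv2.fitEllipse(q)
    print("px",u,v,"z",np.median(W[l==i][:,2]),"ell",np.round(e[0],4),np.round(e[1],4),s[i])
    return np.array(e[0])
E
python3 - <<'E'
from look import *
f,M=look(2)
x=disc(f,(.4455,-.2345,.015),.015)
print("to disc",M.T@(np.array([*x,.003])-f["pos"]))
E
```

```text
3.7 [ 0.5036 -0.2479  0.1535] 0.07409043790826457 yaw 76.40012018109368 0.00613705647212031
px 284 135 z 0.01480621601764058 ell [ 0.4453 -0.2364] [0.0503 0.0506] [ 254  107   56   57 2485]
to disc [ 0.05966622 -0.00260583  0.15042385]
```

View pics/wrist2.png

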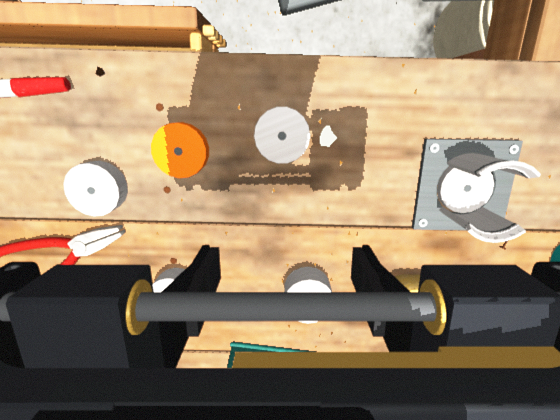

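```bash
python3 - <<'E'
from h import *
f=np.load("pics/wrist2.npz"); W=ptsc(f,f["d"])
print(np.round(W[122:150:3,314:344:3,2]*1000,1))
cv2.imwrite("pics/stone.png",cv2.resize(f["p"][95:175,240:360,::-1],None,fx=5,fy=5,interpolation=cv2.INTER_CUBIC))
E
```

```text
[[ 0.9 -0.5  1.2 -0.9 -0.  -0.   0.3  0.7  0.2  0.2]
 [ 0.2 -0.5  1.4 -0.4 -0.2 -1.  -0.2 -0.3  0.3  0.6]
 [ 0.4  0.6 -0.7 -1.1  1.6  1.3  1.6  0.2 -0.9  0.1]
 [-0.3 -0.7 -0.8  0.4  0.  -0.   0.5  1.4 -0.1 -0.6]
 [ 0.5 -0.8 -0.4  0.2 -0.3  0.7 -0.5  0.3 -1.   0.5]
 [-1.2  0.1  0.3  0.3 -0.5  0.5  0.8  0.4  0.1 -0.3]
 [ 0.7  1.2 -0.9 -1.2  0.6  0.6  0.5 -0.  -0.6  0.8]
 [ 0.3 -0.5 -1.  -0.   0.3  1.4 -0.7 -0.8  0.7  1.1]
 [-0.4 -0.2 -0.2  0.1  1.2  0.1 -1.1 -0.7 -0.8  0.8]
 [-0.4 -1.5  1.1  1.   0.3  0.3 -0.  -0.6 -0.3  0.5]]
```

View pics/stone.png

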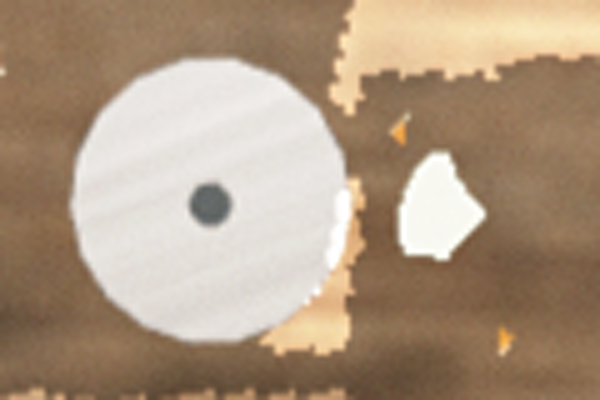

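Call:
move_arm:
  series:
    - [0.02,-0.001,0.03,0]
    - [0.045,-0.002,0.06,0]
    - [0.06,-0.0025,0.09,0]
    - [0.06,-0.0025,0.115,0]
    - [0.06,-0.0025,0.13,0]
    - [0.06,-0.0025,0.14,0]
    - [0.06,-0.0025,0.14,0]
    - [0.06,-0.0025,0.14,0]

```text
time: 4.55
ee_pos: [0.444, -0.2378, 0.0132]
eef_rot: [0.12, 0.993, -0.0, 0.0]
ft_force: [0.5, 0.7, 0.7]
width: 0.0741
```

```bash
python3 - <<'E'
from look import *
f,M=look(3)
print("to disc",M.T@(np.array([.4453,-.2362,.003])-f["pos"]))
E
```

```text
4.55 [ 0.444  -0.2378  0.0132] 0.07406560536031877 yaw 76.27170468180638 0.010886932748983027
to disc [-0.00085298  0.00189056  0.01019237]
```

View pics/wrist3.png

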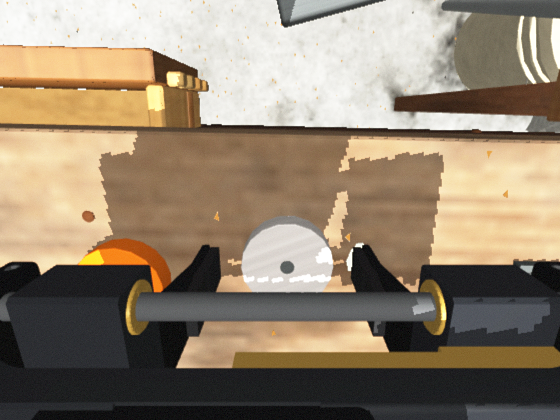

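Call:
move_arm:
  series:
    - [-0.0008,0.0015,0.005,0]
    - [-0.0008,0.0015,0.0095,0]
    - [-0.0008,0.0015,0.0095,0]

```text
time: 4.9
ee_pos: [0.4442, -0.236, 0.0026]
eef_rot: [0.119, 0.993, 0.0, -0.0]
ft_force: [1.6, -0.2, -0.5]
width: 0.0738
```

Call:
move_arm:
  series:
    - [0,0,0,0]
    - [0,0,0,0]
    - [0,0,0,0]
    - [0,0,0,0]
    - [0,0,0,0]
    - [0,0,0,0]
  claw: -1
  newtons: 20

```text
time: 5.5
ee_pos: [0.4444, -0.2363, 0.0031]
eef_rot: [0.12, 0.993, 0.0, 0.0]
ft_force: [0.1, -0.3, 1.6]
width: 0.0515
```

```bash
cat >> look.py <<'E'
def dimple(f,uv,h,r=12):
    u,v=uv; g=cv2.cvtColor(f["p"],cv2.COLOR_RGB2GRAY).astype(int); y,x=np.mgrid[:420,:560]
    m=(g<130)&(np.hypot(x-u,y-v)<r); c=np.array([x[m].mean(),y[m].mean()]); X=rayc(f,*c,h); print("dimple px",c,m.sum(),"world",np.round(X,4)); return X
E
python3 - <<'E'
from look import *
f,M=look(4)
cv2.imwrite("pics/w4c.png",cv2.resize(f["p"][190:300,200:370,::-1],None,fx=4,fy=4,interpolation=cv2.INTER_CUBIC))
X=dimple(f,(287,272),.015)
print("disc rel TCP in tool",M.T@(X-f["pos"]))
E
```

```text
5.5 [ 0.4444 -0.2363  0.0031] 0.051457927443792226 yaw 76.26035218644292 0.0012907979157257107
dimple px [285.45945946 276.07432432] 148 world [ 0.4453 -0.2359  0.015 ]
disc rel TCP in tool [-0.00072587  0.00062043 -0.01190961]
```

View pics/w4c.png

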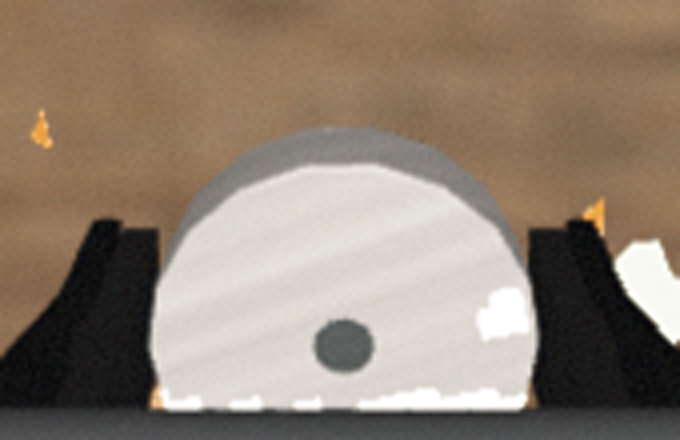

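Call:
move_arm:
  series:
    - [0,0,-0.03,0]
    - [0,0,-0.07,0]
    - [0,0,-0.11,0]
    - [-0.025,0.03,-0.12,0]
    - [-0.055,0.07,-0.12,0]
    - [-0.085,0.11,-0.12,0]
    - [-0.11,0.15,-0.12,0]
    - [-0.12,0.18,-0.12,0]
    - [-0.12,0.183,-0.12,0]
    - [-0.12,0.183,-0.12,0]
    - [-0.12,0.183,-0.12,0]

```text
time: 6.65
ee_pos: [0.6037, -0.0884, 0.1229]
eef_rot: [0.12, 0.993, -0.0, -0.0]
ft_force: [-0.5, -1.4, -0.5]
width: 0.0512
```

```bash
python3 - <<'E'
from look import *
f,M=look(5)
x=disc(f,(.5375,-.0705,.01),.01)
cv2.imwrite("pics/w5c.png",cv2.resize(f["p"][60:300,180:390,::-1],None,fx=2.5,fy=2.5,interpolation=cv2.INTER_CUBIC))
E
```

```text
6.65 [ 0.6037 -0.0884  0.1229] 0.051158651542036214 yaw 76.17244079543158 0.008525098863747282
px 286 127 z 0.009814566503405724 ell [ 0.5377 -0.0712] [0.0504 0.0505] [ 255   95   62   64 3022]
```

View pics/w5c.png

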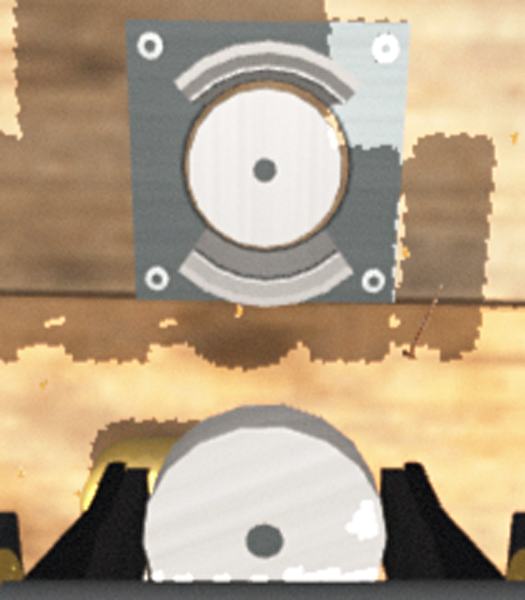

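```bash
python3 - <<'E'
from look import *
f=np.load("pics/wrist5.npz"); M=Ro.from_quat(f["q"]).as_matrix()
B=[rayc(f,u/2.5+180-.3,v/2.5+60-.3,.0065) for u,v in((150,45),(386,48),(373,281),(156.5,279))]
G=np.mean(B,0); e=(B[1]-B[0]+B[2]-B[3]); print("G",np.round(G,4),"yaw",np.degrees(np.arctan2(e[1],e[0])))
X=dimple(f,(285.5,276),.1229+.012); print("disc rel tool",M.T@(X-f["pos"]))
d0=dimple(f,(285.5,128),.01)
d=M.T@(G-X); print("move",d, M.T@(d0-X))
E
```

```text
G [ 0.5375 -0.0705  0.0065] yaw 75.52956354183861
dimple px [285.28368794 275.82978723] 141 world [ 0.6043 -0.088   0.1349]
disc rel tool [-0.00053265  0.00054549 -0.01197496]
dimple px [285.5 127.5] 52 world [ 0.5375 -0.0712  0.01  ]
move [0.06900868 0.00102519 0.12842967] [0.06878647 0.00038461 0.12492994]
```

Call:
move_arm:
  series:
    - [0.025,0.001,0,0.011]
    - [0.05,0.001,0,0.011]
    - [0.066,0.001,0,0.011]
    - [0.069,0.001,0.01,0.011]
    - [0.069,0.001,0.025,0.011]
    - [0.069,0.001,0.04,0.011]
    - [0.069,0.001,0.05,0.011]
    - [0.069,0.001,0.05,0.011]
    - [0.069,0.001,0.05,0.011]

```text
time: 7.6
ee_pos: [0.5377, -0.0701, 0.0726]
eef_rot: [0.125, 0.992, -0.0, -0.0]
ft_force: [0.1, -0.5, -1.0]
width: 0.0513
```

```bash
python3 - <<'E'
from look import *
f,M=look(6)
print("to gauge",M.T@(np.array([.5375,-.0707,.0135])-f["pos"])-[-.0006,.0006,0])
cv2.imwrite("pics/w6c.png",cv2.resize(f["p"][150:300,180:390,::-1],None,fx=3,fy=3,interpolation=cv2.INTER_CUBIC))
E
```

```text
7.6 [ 0.5377 -0.0701  0.0726] 0.051344833917328005 yaw 75.60438052177145 0.0178292350562651
to gauge [ 0.00060423 -0.0012129   0.05914199]
```

View pics/w6c.png

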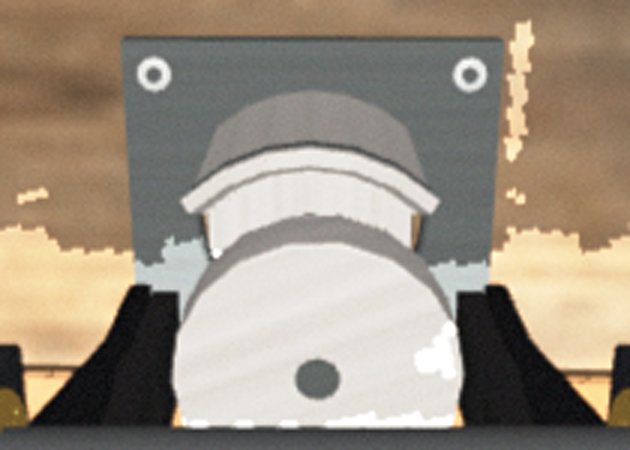

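Disc_15 is above the mouth of the gauge with its dimple at crop (317,378). That is central on the near wall arc, at about x=310, to within 2 px. I'll lower it with a small correction.

Call:
move_arm:
  series:
    - [0.0005,-0.001,0.006,0]
    - [0.0005,-0.001,0.012,0]
    - [0.0005,-0.001,0.018,0]
    - [0.0005,-0.001,0.024,0]
    - [0.0005,-0.001,0.03,0]
    - [0.0005,-0.001,0.036,0]
    - [0.0005,-0.001,0.036,0]
    - [0.0005,-0.001,0.036,0]

```text
time: 8.45
ee_pos: [0.5369, -0.0706, 0.0369]
eef_rot: [0.125, 0.992, -0.0, -0.0]
ft_force: [-0.5, 0.5, -0.5]
width: 0.0512
```

Call:
move_arm:
  series:
    - [0,0,0.006,0]
    - [0,0,0.012,0]
    - [0,0,0.017,0]
    - [0,0,0.02,0]
    - [0,0,0.022,0]
    - [0,0,0.023,0]
    - [0,0,0.0235,0]
    - [0,0,0.0235,0]

```text
time: 9.25
ee_pos: [0.537, -0.0705, 0.0136]
eef_rot: [0.125, 0.992, 0.0, 0.0]
ft_force: [0.3, -0.4, -0.4]
width: 0.0516
```

Call:
move_arm:
  series:
    - [0,0,0.0005,0]
    - [0,0,0.001,0]
    - [0,0,0.001,0]

```text
time: 9.55
ee_pos: [0.5371, -0.0705, 0.0131]
eef_rot: [0.125, 0.992, 0.0, 0.0]
ft_force: [-2.4, 0.6, 7.1]
width: 0.0516
```

Call:
move_arm:
  series:
    - [0,0,0,0]
    - [0,0,0,0]
    - [0,0,0,0]
    - [0,0,0,0]
    - [0,0,0,0]
  claw: 0.6

```text
time: 10.05
ee_pos: [0.5369, -0.0705, 0.0125]
eef_rot: [0.125, 0.992, 0.0, -0.0]
ft_force: [-0.1, 0.7, 0.4]
width: 0.069
```

Call:
move_arm:
  series:
    - [0,0,-0.01,0]
    - [0,0,-0.03,0]
    - [0,0,-0.06,0]
    - [0,0,-0.1,0]
    - [-0.03,0,-0.11,0]
    - [-0.06,0,-0.11,0]
    - [-0.069,0,-0.11,0]
    - [-0.069,0,-0.11,0]
    - [-0.069,0,-0.11,0]

```text
time: 10.95
ee_pos: [0.6028, -0.0878, 0.1223]
eef_rot: [0.125, 0.992, -0.0, -0.001]
ft_force: [0.1, -1.0, -0.3]
width: 0.0694
```

```bash
python3 - <<'E'
from look import *
f,M=look(7)
x=disc(f,(.5375,-.0705,.025),.025)
W=ptsc(f,f["d"])
cv2.imwrite("pics/w7c.png",cv2.resize(f["p"][60:300,100:390,::-1],None,fx=2.5,fy=2.5,interpolation=cv2.INTER_CUBIC))
E
```

```text
10.95 [ 0.6028 -0.0878  0.1223] 0.06944483286287548 yaw 75.59646885375992 0.013691352765725447
px 285 130 z 0.024819235150490872 ell [ 0.5381 -0.0698] [0.0504 0.0505] [ 254   97   65   66 3379]
```

View pics/w7c.png

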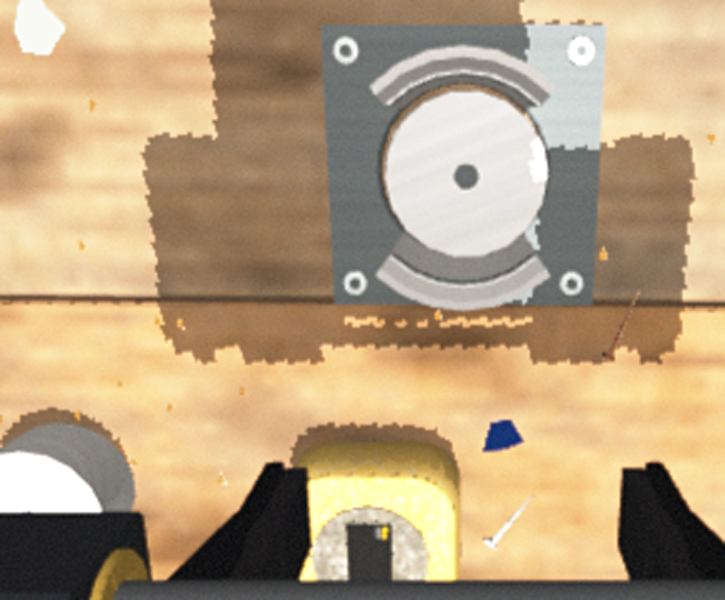

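Disc_15 lies flat and centred in the gauge with its top at 24.8 mm. Next is disc_30.

Call:
move_arm:
  series:
    - [-0.01,-0.03,0,0]
    - [-0.023,-0.07,0,0]
    - [-0.036,-0.11,0,0]
    - [-0.047,-0.145,0,0]
    - [-0.05,-0.153,0.01,0]
    - [-0.05,-0.153,0.04,0]
    - [-0.05,-0.153,0.06,0]
    - [-0.05,-0.153,0.07,0]
    - [-0.05,-0.153,0.07,0]

```text
time: 11.9
ee_pos: [0.6132, -0.247, 0.0512]
eef_rot: [0.125, 0.992, 0.0, -0.001]
ft_force: [1.2, 0.3, -0.4]
width: 0.0699
```

```bash
python3 - <<'E'
from look import *
f,M=look(8)
W=ptsc(f,f["d"])
x=disc(f,(.6135,-.248,.03),.03)
print("to disc",M.T@(np.array([*x,.003])-f["pos"]))
E
```

```text
11.9 [ 0.6132 -0.247   0.0512] 0.06986418051198355 yaw 75.66151873872911 0.034940077856347014
px 283 249 z 0.029780404424422303 ell [ 0.6133 -0.2491] [0.0505 0.0518] [ 241  209   82   78 4887]
to disc [-0.00077428 -0.00195989  0.04822146]
```

View pics/wrist8.png

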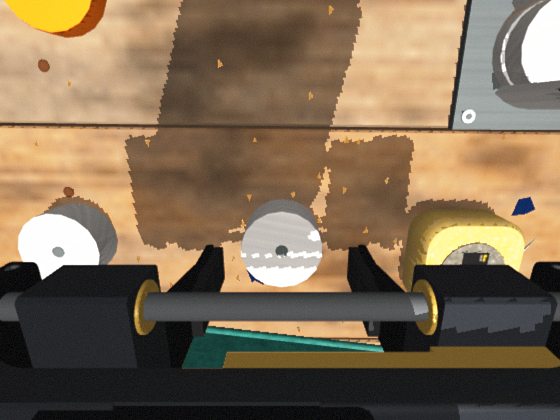

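Call:
move_arm:
  series:
    - [-0.0008,-0.002,0.01,0]
    - [-0.0008,-0.002,0.022,0]
    - [-0.0008,-0.002,0.034,0]
    - [-0.0008,-0.002,0.042,0]
    - [-0.0008,-0.002,0.047,0]
    - [-0.0008,-0.002,0.047,0]
    - [-0.0008,-0.002,0.047,0]

```text
time: 12.65
ee_pos: [0.6146, -0.2505, 0.0057]
eef_rot: [0.125, 0.992, -0.0, 0.0]
ft_force: [0.4, -0.0, 0.1]
width: 0.0696
```

Call:
move_arm:
  series:
    - [0,0,0,0]
    - [0,0,0,0]
    - [0,0,0,0]
    - [0,0,0,0]
    - [0,0,0,0]
    - [0,0,0,0]
  claw: -1
  newtons: 25

```text
time: 13.25
ee_pos: [0.6147, -0.2504, 0.0058]
eef_rot: [0.125, 0.992, 0.0, 0.0]
ft_force: [-0.1, 1.0, 3.3]
width: 0.0516
```

```bash
python3 - <<'E'
from look import *
f,M=look(9)
cv2.imwrite("pics/w9c.png",cv2.resize(f["p"][190:300,200:370,::-1],None,fx=4,fy=4,interpolation=cv2.INTER_CUBIC))
x=disc(f,(.6133,-.2489,.03),.03)
E
```

```text
13.25 [ 0.6147 -0.2504  0.0058] 0.05160698283704511 yaw 75.6372688923414 0.001656130611381412
px 286 284 z 0.029770480311229364 ell [ 0.6043 -0.2469] [0.0315 0.06  ] [ 216  233  142   59 5406]
```

View pics/w9c.png

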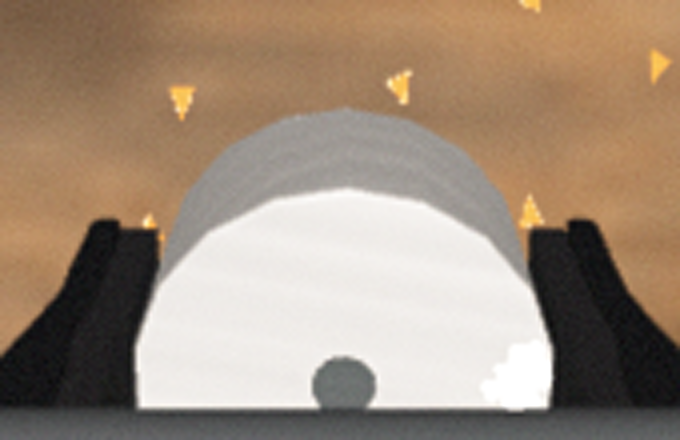

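```bash
python3 - <<'E'
from look import *
f=np.load("pics/wrist9.npz"); M=Ro.from_quat(f["q"]).as_matrix()
for u,v in((285.3,285.9),(286,236.7)):
    print(M.T@(rayc(f,u,v,.03)-f["pos"]))
X=f["pos"]; print("to gauge tcp",M.T@(np.array([.5375,-.0705,.125])-X))
E
```

```text
[ 0.00085493  0.00049058 -0.02422104]
[ 0.02683412  0.00083632 -0.02423044]
to gauge tcp [ 0.11932975  0.15511262 -0.11923722]
```

Call:
move_arm:
  series:
    - [0,0,-0.03,0]
    - [0,0,-0.07,0]
    - [0,0,-0.11,0]
    - [0.025,0.03,-0.12,0]
    - [0.055,0.065,-0.12,0]
    - [0.08,0.1,-0.12,0]
    - [0.1,0.13,-0.12,0]
    - [0.115,0.15,-0.12,0]
    - [0.1185,0.1545,-0.11,0]
    - [0.1185,0.1545,-0.09,0]
    - [0.1185,0.1545,-0.075,0]
    - [0.1185,0.1545,-0.07,0]
    - [0.1185,0.1545,-0.07,0]
    - [0.1185,0.1545,-0.07,0]

```text
time: 14.7
ee_pos: [0.5383, -0.072, 0.0758]
eef_rot: [0.126, 0.992, -0.0, 0.0]
ft_force: [0.3, 0.3, -1.4]
width: 0.0515
```

```bash
python3 - <<'E'
from look import *
f,M=look(10)
print("to gauge",M.T@(np.array([.5375,-.0705,.0308])-f["pos"])-[.0008,.0006,0])
cv2.imwrite("pics/w10c.png",cv2.resize(f["p"][150:300,180:390,::-1],None,fx=3,fy=3,interpolation=cv2.INTER_CUBIC))
E
```

```text
14.7 [ 0.5383 -0.072   0.0758] 0.05147160400871466 yaw 75.57693705750076 0.009327177959629568
to gauge [0.00038862 0.00063285 0.04503862]
```

View pics/w10c.png

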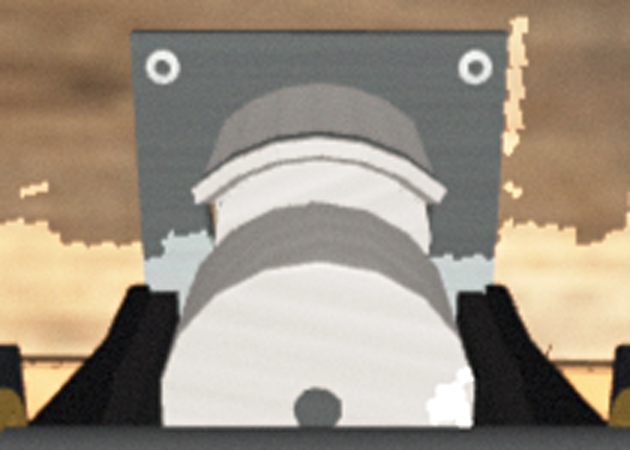

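Disc_30 is held above the mouth, with its dimple at crop x=318 and the wall arc centre at x≈319, so they are aligned. Lowering it now.

Call:
move_arm:
  series:
    - [0.0004,0.0006,0.006,0]
    - [0.0004,0.0006,0.012,0]
    - [0.0004,0.0006,0.018,0]
    - [0.0004,0.0006,0.024,0]
    - [0.0004,0.0006,0.03,0]
    - [0.0004,0.0006,0.034,0]
    - [0.0004,0.0006,0.034,0]

```text
time: 15.45
ee_pos: [0.5374, -0.0706, 0.0408]
eef_rot: [0.125, 0.992, -0.0, -0.001]
ft_force: [-0.1, -0.1, -1.3]
width: 0.0514
```

Call:
move_arm:
  series:
    - [0,0,0.004,0]
    - [0,0,0.007,0]
    - [0,0,0.009,0]
    - [0,0,0.0095,0]
    - [0,0,0.0095,0]

```text
time: 15.95
ee_pos: [0.5378, -0.0706, 0.032]
eef_rot: [0.125, 0.992, 0.0, -0.0]
ft_force: [0.7, 1.1, -1.8]
width: 0.0511
```

Call:
move_arm:
  series:
    - [0,0,0.0005,0]
    - [0,0,0.001,0]
    - [0,0,0.0015,0]
    - [0,0,0.0015,0]

```text
time: 16.35
ee_pos: [0.5379, -0.0706, 0.0307]
eef_rot: [0.125, 0.992, 0.0, 0.0]
ft_force: [-1.7, -0.4, 2.0]
width: 0.0512
```

Call:
move_arm:
  series:
    - [0,0,0.0003,0]
    - [0,0,0.0006,0]
    - [0,0,0.0006,0]

```text
time: 16.65
ee_pos: [0.5379, -0.0706, 0.0307]
eef_rot: [0.125, 0.992, 0.0, 0.0]
ft_force: [-4.9, 1.6, 10.9]
width: 0.0515
```

Call:
move_arm:
  series:
    - [0,0,0,0]
    - [0,0,0,0]
    - [0,0,0,0]
    - [0,0,0,0]
    - [0,0,0,0]
  claw: 0.6

```text
time: 17.15
ee_pos: [0.5378, -0.0706, 0.0298]
eef_rot: [0.125, 0.992, 0.0, -0.0]
ft_force: [-1.1, -0.2, 0.4]
width: 0.0692
```

Call:
move_arm:
  series:
    - [0,0,-0.01,0]
    - [0,0,-0.03,0]
    - [0,0,-0.06,0]
    - [0,0,-0.09,0]
    - [-0.03,0,-0.1,0]
    - [-0.06,0,-0.1,0]
    - [-0.069,0,-0.1,0]
    - [-0.069,0,-0.1,0]
    - [-0.069,0,-0.1,0]

```text
time: 18.05
ee_pos: [0.6037, -0.0879, 0.1298]
eef_rot: [0.125, 0.992, -0.0, -0.001]
ft_force: [-0.4, 1.5, -0.7]
width: 0.07
```

```bash
python3 - <<'E'
from look import *
f,M=look(11)
x=disc(f,(.5375,-.0705,.055),.055)
print("radial err",np.hypot(*(x-[.5375,-.0705])))
W=ptsc(f,f["d"]); m=(np.hypot(W[...,0]-x[0],W[...,1]-x[1])<.022); A=np.c_[W[m][:,:2],np.ones(m.sum())]; k=np.linalg.lstsq(A,W[m][:,2],rcond=None)[0]; print("tilt deg",np.degrees(np.hypot(*k[:2])))
cv2.imwrite("pics/w11c.png",cv2.resize(f["p"][60:300,100:390,::-1],None,fx=2.5,fy=2.5,interpolation=cv2.INTER_CUBIC))
p,d=imaging.camera("scene"); cv2.imwrite("pics/s11.png",cv2.resize(p[150:340,190:390,::-1],None,fx=3,fy=3,interpolation=cv2.INTER_CUBIC))
E
```

```text
18.05 [ 0.6037 -0.0879  0.1298] 0.06996170817092158 yaw 75.5986959817047 0.014008394469534327
px 285 130 z 0.05481949284339529 ell [ 0.5374 -0.0696] [0.0505 0.0506] [ 251   92   71   74 4045]
radial err 0.0008874825813787373
tilt deg 280.3178412097664
```

View pics/w11c.png

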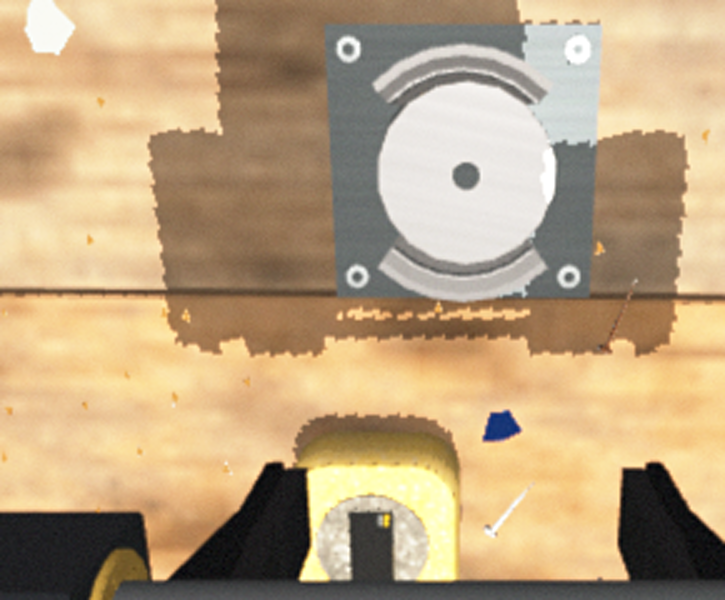

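View pics/s11.png

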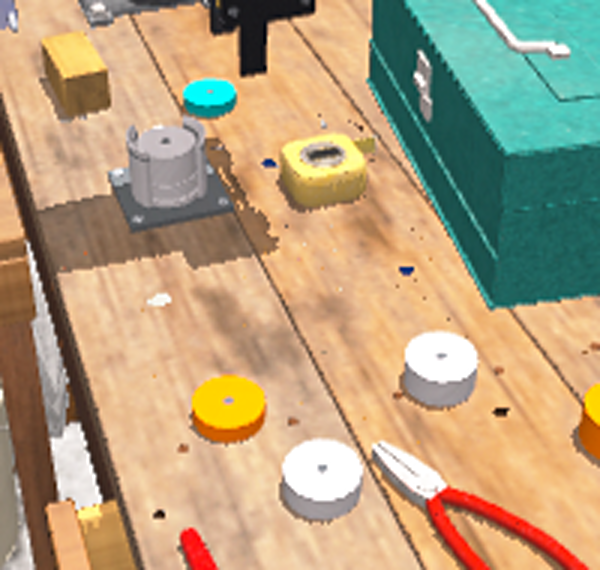

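The pack stands in the gauge with its top at 54.8 mm. The spare 20 and 25 mm discs and the bystanders haven't moved. The tilt figure can't be right: the fit included pixels with no depth reading and took a slope as an angle. I'll redo it properly before handing in.

```bash
python3 - <<'E'
from look import *
f=np.load("pics/wrist11.npz"); W=ptsc(f,f["d"]); m=(np.hypot(W[...,0]-.5374,W[...,1]+.0696)<.022)&(abs(W[...,2]-.055)<.01)&(f["d"]>0)
A=np.c_[W[m][:,:2]-[.5374,-.0696],np.ones(m.sum())]; k,res,_,_=np.linalg.lstsq(A,W[m][:,2],rcond=None); print(m.sum(),"tilt deg",np.degrees(np.arctan(np.hypot(*k[:2]))),"z",k[2],"rms",np.sqrt(res/m.sum()))
from bench import r
if np.hypot(*k[:2])<.05: print(r.close_job())
E
```

```text
2983 tilt deg 0.11506508884767533 z 0.05484898569798127 rms [0.0006915]
the job is handed in; nothing more can be done
None
```

I built the spacer pack and handed the job in at about 18 s. The gauge already held disc_10. I lowered disc_15 and then disc_30 onto it, each until it touched down lightly (7–11 N at the wrist), and only then opened the fingers.

**Last checks:**
- **Height:** the pack's top is at 54.8 mm, against the line at 55 mm.
- **Tilt and centring:** the top disc is tilted about 0.1° and sits about 0.9 mm off the gauge axis.
- **Everything else:** disc_20, disc_25, the tape measure and the pliers look unmoved in the final pictures. So do the timber block and the look-alikes in view. The arm is clear of everything. I judged this from the pictures and did not measure it.

**Readings that disagreed:**
- My first tilt figure (280°) was wrong: the fit included pixels with no depth reading and treated a slope as an angle. The corrected fit gave the 0.1° above.
- The top and scene cameras differed by up to about 6 mm on disc positions, so I used the wrist camera for the grasps and placements.

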